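# Spring gauge check under the roll-top cover

### The job

Do the daily check of the spring gauge: roll its curved cover all the way back, then draw the gauge out by its black grip until its pointer stands at the white line of the rider on the scale (not well past it) and keep it there for two seconds. Let it back home slowly without letting it fly, then roll the cover fully shut again and let go; do not shift the rider, and leave the other things on the bench where they stand.

Things in the scene. Friction and masses are not known exactly. Their poses are not given: they have to be found in the camera images.
- cover_axis (a point): Point on the horizontal axis about which the gauge station's roll-top cover turns, mid-width, 20 mm above the table; fixed. Its axes are the station's: -x points to the station's front (where the cover's lower edge is when shut, and the way the gauge is drawn out), y along the cover's axis, z up.
- base_front (a point): Middle of the front edge, on top, of the station's fixed aluminium base plate, 430 x 300 x 12 mm, 250 mm in front of the cover axis. On it stand two thin steel track arches (radius 150 mm about the axis) at station y = +-134 mm, and behind the axis a fixed inner shell (radius 140 mm) with end panels; the front quarter has no side panels.
- cover (a joint): Roll-top (tambour) cover, a curved dark-blue slatted shell 256 mm wide (along y), outer radius 154 mm about the axis. Angle in rad: 0 = shut (shell over the front quarter), 1.45 = rolled fully back on its end stop, outside the rear shell. It starts between 0 and 0.35. It stays wherever it is left; up to about 6 N at the bar moves it.
- cover_bar (a point): Centre of the cover's bar handle: a round aluminium bar 12 mm thick, 100 mm long along station y, on two stems at its ends, 195 mm from the axis (41 mm off the shell). Seen from the axis it stands 50 degrees (0.873 rad) above the front horizontal when shut, 133 degrees when fully open. Its frame turns with the cover; equal to the station's axes when shut.
- draw (a joint): Draw of the spring gauge, in m: 0 = home (spring holds it there), grows as it is pulled out to the station's front (-x) in a level straight line; end stop at 0.115. Spring: 2.7 N at home rising by 0.9 N per 10 mm. It flies back if let go. Under the cover when that is shut.
- draw_grip (a point): Centre of the gauge's upright black pull grip: a block 14 mm thick (station x), 64 mm wide (y), 30 mm high, centre 90 mm above the table; home it is 90 mm in front of the cover axis. A 24 mm wide stem below it stands on the 12 mm draw rod (47 mm high), which enters a steel tube (top at 67 mm) with its mouth 49 mm behind the grip when home.
- pointer_tip (a point): End of the thin steel pointer that sticks out sideways from the stem over the scale, 88 mm to the station's -y side of the grip's centre, 27 mm above the table; moves with the draw, same station x as the grip's centre.
- rider (a joint): Where the rider (set mark) stands on the scale, in m of draw: the pointer is at the rider when joint draw equals joint rider. Set between 0.050 and 0.095; it does not move unless pushed with over 6 N, and must not be.
- rider_mark (a point): The rider: a dark steel block 14 (x) x 26 x 16 mm with a white line across its top, on the flat steel scale rail on the station's -y side of the grip. This point is the middle (along x) of its face nearest the pointer, 91 mm from the station's middle, 27 mm above the table; on the mark, the pointer tip has the same station x as this point.
- weight_mid (a point): Bystander: knobbed steel check weight, 38 mm wide, 60 mm high, standing on the base plate near its front, on the station's +y side. Point at mid-height.
- vial_tray_mid (a point): Bystander: grey divided tray 130 x 100 x 35 mm in front of the station. Point at its centre.
- spanner_grip (a point): Bystander: spanner 150 mm long lying on the table in front of the station. Point on its handle.
- amber_mid (a point): Bystander: amber bottle 72 mm wide, 150 mm high. Point at mid-height.
- beaker_mid (a point): Bystander: glass beaker 72 mm wide, 90 mm high. Point at mid-height.
- tip_box_mid (a point): Bystander: white box 120 x 85 x 60 mm. Point at its centre.
- jar_mid (a point): Bystander: glass jar with black cap, 70 mm wide, 90 mm high. Point at mid-height.

How it is judged:
By the outcome, as a careful person would: the job done as asked, in the order asked, and still so for the second after the job is handed in, with the robot touching nothing.
It also fails if it takes over 72 s, if anything falls off the work surface, if the arm or the gripper's body presses on something with over 40 N, if the wrist force passes 120 N, or if a joint passes its speed limit or range.

### The arm

A 6-joint arm with a two-finger parallel gripper is mounted at the origin on the work surface. World frame = base frame: x ahead of the robot, y to its left, z up, the work surface at z = 0. Lengths are in mm, angles in degrees, forces in N, time in s.
With the tool pointing down it reaches from about 325 to 925 mm from the base axis. Payload 3.1 kg.
Tool frame: the origin (TCP) lies at the very end of the fingers, on their centre line; the grasp point (between the pads) lies grasp_offset behind it (grasp_offset is the distance from the TCP to the grasp point, in mm); z points along the fingers, y is the line along which they close (so a half turn about z gives the same grasp; the last joint's range is limited). The gripper opens to 85 mm and grips with 20 to 120 N. Pads are 22 mm wide; open, the fingers measure 114 mm over their backs; the gripper's body (76 mm by 85 mm) begins 54 mm behind the grasp point. The pads swing forward as they close: fully open they stand 13 mm farther back than shut.
Start: joints at [-80.111, 12.427, 92.441, -0, 75.132, -6.429], TCP at [175.625, -599.829, 231.3] pointing down, gripper open.
Joint ranges: [-157.48, 157.48], [-44.54, 120.13], [17.64, 146.25], [-64.5, 244.5], [7.68, 150.69], [-147.95, 147.95]. Speed limits (degrees/s): [159.86, 159.86, 180, 180, 180, 180].

### API

Orientations are given as [roll, pitch, yaw] about the fixed x, y, z axes, in that order (R = Rz(yaw) Ry(pitch) Rx(roll)).
In Python, from station import * gives the robot as it stands. Calls block until the motion is done:
- goto(position, orientation): joint-space move of the TCP to a pose.
- move_l(position, attitude=None, speed=150): straight line of the TCP; attitude=None keeps the orientation; speed is the mean speed in mm/s.
- move_j(angles): joint-space move.
- grip(opening, squeeze=None): finger opening in mm; squeeze is the grip in N (None keeps the last); returns when the fingers have stopped.
- wait(seconds).
- solve_ik(position, orientation): joint angles nearest the present ones, or None.
- get_obs(): the state.
- get_image(name): name is "side" or "top" or "wrist"; returns the picture (400x640x3 uint8, red, green, blue); there is no depth.
- get_calibration(name): a dict with "fx", "fy", "cx", "cy" (pixels), "R" (3x3) and "t" (3): a world point X has camera coordinates R X + t; the wrist camera has in their place "mount" (4x4, takes a point from camera to tool coordinates, whose origin is the TCP and whose axes are the flange's). Camera axes: x right, y down, z forward; pixel columns grow to the right and rows downward; lengths in mm; the calibration is good to about 2 mm. A picture is of the moment at which its call begins: read the wrist's pose just before it. get_calibration takes no time and is no camera call.
A pose or a line that the arm cannot do raises Unreachable and nothing moves.
- sign_off(): hands the job in; it is judged then, once.
Trained networks look in the newest picture that a camera, given by its name, has taken for a name from the list of things; names that differ only in an ending like _2 or _b are one class to them, and where a whole thing is asked for, a point or a joint stands for the part that bears it (a point fixed in the world has none). Each returns a list of dicts, best first, with "score" (0 to 1); they miss things now and then, are a little off and sometimes report something else, mostly with a low value. They report only what shows in the picture. A call takes as long as a camera call.
- spot_in(name, camera): "extent" ([centre column, centre row, width, height] in pixels, round what is visible of it).
- regions_of(name, camera): "region" (400x640 bool, what is visible of it) and "extent" ([centre column, centre row, width, height] in pixels, round what is visible of it).
The state is a dict: "t": time; "joint_pos": joint angles; "qvel": joint speeds; "effort": joint torques, N m; "tcp_pos": TCP position; "ee_rot": TCP orientation; "wrist_force": force on the tool from outside, world axes, zero at the start; "moment": the same for the moment, N m; "grip_width": finger opening in mm; "grip_force": force on a finger pad.
Only numpy, scipy, OpenCV 4.12 (cv2) and the standard library are available. Lean on these libraries where they do the work, as an engineer would, in place of code of your own. Each camera call takes 0.05 s, during which the arm holds its last target. There are 200 camera calls.

## Working session

There is one attempt and no reset: what is moved stays moved. The work goes in short steps, each a Python script; the robot and the scene stay as the last script left them, time stands still between calls to the robot, and variables do not carry over. Pictures are saved under pics/ and viewed, at most 10 in all, crops included, and the job is handed in when it is done.

```bash
ls; mkdir -p pics
python3 - <<'E'
from station import *
import cv2,numpy as np
for c in("side","top"):
    im=get_image(c); cv2.imwrite(f"pics/{c}0.png",im[:,:,::-1])
    k=get_calibration(c); print(c,k)
    for n in["cover","cover_bar","draw_grip","rider_mark","weight_mid","vial_tray_mid","spanner_grip","amber_mid","beaker_mid","tip_box_mid","jar_mid","base_front"]:
        try:
            print(n,[(np.round(d["extent"]).tolist(),round(d["score"],2)) for d in spot_in(n,c)[:2]])
        except Exception as e: print(n,e)
o=get_obs();print(o); print([k for k in globals() if 'grasp' in k.lower()])
E
```

```text
pics
side {'fx': 425.4608795800186, 'fy': 425.4608795800186, 'cx': 314.73943105745855, 'cy': 191.33225474677587, 'R': array([[ 0.9990038 , -0.04298053, -0.01200375],
       [-0.03517708, -0.59295187, -0.80446917],
       [ 0.02745887,  0.80409001, -0.5938731 ]]), 't': array([-541.35107707,  171.68366926, 1273.36563004])}
cover [([307.0, 221.0, 97.0, 77.0], 0.92), ([314.0, 240.0, 120.0, 132.0], 0.16)]
cover_bar [([307.0, 221.0, 99.0, 86.0], 0.64)]
draw_grip []
rider_mark [([308.0, 222.0, 98.0, 80.0], 0.58)]
weight_mid [([274.0, 274.0, 17.0, 27.0], 0.48)]
vial_tray_mid [([341.0, 319.0, 62.0, 47.0], 0.94), ([308.0, 222.0, 103.0, 82.0], 0.7)]
spanner_grip [([265.0, 338.0, 63.0, 20.0], 0.95)]
amber_mid [([342.0, 148.0, 19.0, 40.0], 0.82)]
beaker_mid [([311.0, 150.0, 18.0, 27.0], 0.82)]
tip_box_mid [([276.0, 159.0, 37.0, 28.0], 0.72)]
jar_mid [([393.0, 336.0, 33.0, 47.0], 0.78)]
base_front [([315.0, 241.0, 126.0, 132.0], 0.65)]
top {'fx': 375.4202542659328, 'fy': 375.4202542659328, 'cx': 321.6141341860011, 'cy': 201.03931767957675, 'R': array([[-0.02700751, -0.99939453, -0.02193541],
     
[... 685 characters left out ...]
85)]
{'t': 1.3, 'joint_pos': array([-8.01119342e+01,  1.24274881e+01,  9.24428432e+01, -1.12856960e-03,
        7.51316070e+01, -6.42919005e+00]), 'qvel': array([-0.0230586 ,  0.03784492, -0.0291778 , -0.11668568,  0.06930906,
        0.06111011]), 'effort': array([ 1.98641457e-03, -3.96884930e+01, -3.04244971e+01, -2.68300727e-05,
        7.31311611e-04,  2.66066102e-06]), 'tcp_pos': array([ 175.60611329, -599.81923134,  231.28315455]), 'ee_rot': array([-1.79997952e+02,  8.66873731e-04,  1.63175455e+01]), 'wrist_force': array([ 0.66846028,  0.02505136, -0.32536408]), 'moment': array([ 0.0532979 , -0.00233693, -0.0204808 ]), 'grip_force': 0.0, 'grip_width': 85.3122016913128}
['grasp_offset']
```

Run:
```python
import cv2,numpy as np
a=cv2.imread("pics/side0.png")[120:370,200:440]; b=cv2.imread("pics/top0.png")[110:290,240:480]
cv2.imwrite("pics/a.png",cv2.resize(a,None,fx=2.4,fy=2.4,interpolation=cv2.INTER_CUBIC))
cv2.imwrite("pics/b.png",cv2.resize(b,None,fx=3.2,fy=3.2,interpolation=cv2.INTER_CUBIC))
from station import *
print(grasp_offset, get_calibration("wrist"))
```

```text
18.700000000000003 {'fx': 326.17545732785726, 'fy': 326.17545732785726, 'cx': 317.2609504772851, 'cy': 201.1192268930776, 'mount': array([[-8.71290809e-04, -9.64896671e-01, -2.62628360e-01,
         6.70196634e+01],
       [ 9.99999618e-01, -8.23078247e-04, -2.93589832e-04,
         5.36077297e-01],
       [ 6.71201618e-05, -2.62628515e-01,  9.64897020e-01,
        -1.42524791e+02],
       [ 0.00000000e+00,  0.00000000e+00,  0.00000000e+00,
         1.00000000e+00]])}
```

View pics/a.png

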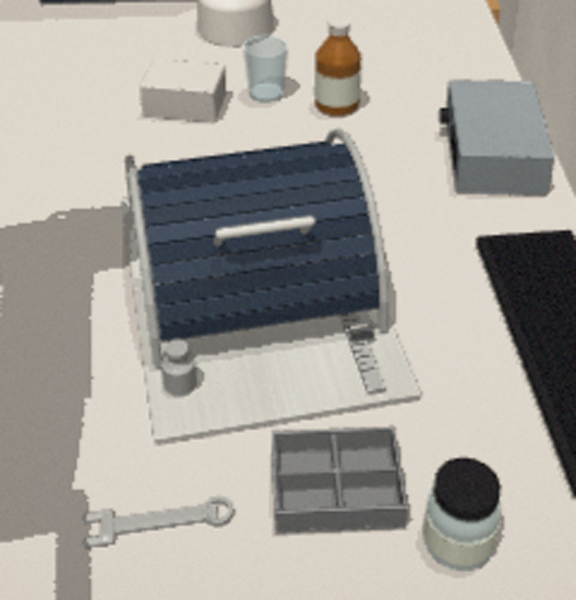

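View pics/b.png

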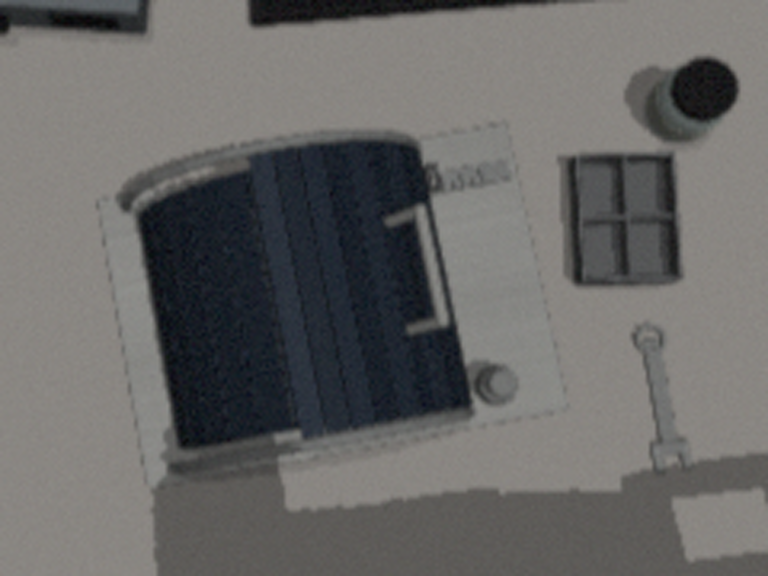

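The views agree. The station front faces world −y, the weight is on the robot's side, and the scale with the rider is on the far side. The cover is almost shut. In the top crop the plate corners are at (506,122), (567,407), (150,487) and (98,200), and the bar ends at (421,208) and (445,327). I'll fit the station pose from these.

```bash
cat > h.py <<'E'
from station import *
import numpy as np,cv2
from scipy.optimize import least_squares
from scipy.spatial.transform import Rotation as Ro
def proj(c,X):
    k=get_calibration(c); p=np.atleast_2d(X)@k["R"].T+k["t"]
    return np.c_[k["fx"]*p[:,0]/p[:,2]+k["cx"],k["fy"]*p[:,1]/p[:,2]+k["cy"]]
def S(s,P):  # station->world; s=[x,y,yaw], z = above table
    P=np.atleast_2d(P); c,n=np.cos(s[2]),np.sin(s[2])
    return np.c_[s[0]+c*P[:,0]-n*P[:,1], s[1]+n*P[:,0]+c*P[:,1], P[:,2]]
def bar(q,y=0,r=195):
    a=0.873+q; return [-r*np.cos(a),y,20+r*np.sin(a)]
E
python3 - <<'E'
from h import *
T=np.array([[506,122],[567,407],[150,487],[98,200],[421,208],[445,327]])/3.2+[240,110]
D=np.array([[418,392],[155,434],[312,222],[218,236]])/2.4+[200,120]
def f(p):
    s=p[:3];q=p[3]
    b1,b2=bar(q,-47),bar(q,47)
    t=proj("top",S(s,[[-250,-150,12],[-250,150,12],[180,150,12],[180,-150,12],b1,b2]))
    d=proj("side",S(s,[[-250,-150,12],[-250,150,12],b1,b2]))
    return np.r_[(t-T).ravel(),(d-D).ravel()]
r=least_squares(f,[540,0,1.5,.1],loss='soft_l1'); print(r.x,np.round(r.fun.reshape(-1,2),1).tolist())
np.save("s.npy",r.x); s=r.x
for n,p in dict(axis=[0,0,20],bar=bar(s[3]),open=bar(1.45),grip=[-90,0,90],pulled=[-185,0,90],rider=[-90-70,-91,27]).items(): print(n,S(s,[p]).round())
def ray(u,v,z):
    k=get_calibration("top");d=np.array([(u-k["cx"])/k["fx"],(v-k["cy"])/k["fy"],1])@k["R"];o=-k["t"]@k["R"];return (o+d*(z-o[2])/d[2]).round()
for n,u,v,z in[("weight",394,231,60),("tray",436,180,30),("spanner",445,236,5),("jar",459.5,138,88)]: print(n,ray(u,v,z))
E
```

```text
[5.10075890e+02 3.87593670e+01 1.73045899e+00 1.80174493e-02] [[-0.1, -0.3], [0.5, 0.5], [-1.1, 0.6], [-0.7, -0.3], [0.1, 1.7], [-0.6, -3.2], [1.8, 0.3], [-0.6, 1.8], [-2.0, 0.6], [2.2, -0.3]]
axis [[510.  39.  20.]]
bar [[530. -82. 172.]]
open [[489. 170. 162.]]
grip [[524. -50.  90.]]
pulled [[ 539. -144.   90.]]
rider [[ 625. -105.   27.]]
weight [ 424. -149.   60.]
tray [ 584. -297.   30.]
spanner [ 405. -321.    5.]
jar [ 703. -360.   88.]
```

```bash
cat >> h.py <<'E'
def att(s,a):  # tool z = radial inward at elevation a (deg) above front horizontal, tool x = -y_s
    a=np.radians(a); z=np.array([np.cos(a),0,-np.sin(a)]); x=np.array([0,-1.,0]); y=np.cross(z,x)
    return (Ro.from_euler('z',s[2])*Ro.from_matrix(np.c_[x,y,z])).as_euler('xyz',degrees=True)
def barpose(s,q,k=1.,back=0.,r=195):   # TCP pose with grasp point on bar; k scales tilt
    e=np.degrees(0.873+q); a=90+k*(e-90); ar=np.radians(a)
    p=np.array(bar(q,0,r))+np.array([np.cos(ar),0,-np.sin(ar)])*(grasp_offset-back)
    return S(s,[p])[0],att(s,a)
def wproj(o,X):
    k=get_calibration("wrist"); M=k["mount"]; R=Ro.from_euler('xyz',o["ee_rot"],degrees=True).as_matrix()
    Y=((np.atleast_2d(X)-o["tcp_pos"])@R-M[:3,3])@M[:3,:3]
    return np.c_[k["fx"]*Y[:,0]/Y[:,2]+k["cx"],k["fy"]*Y[:,1]/Y[:,2]+k["cy"]]
E
python3 - <<'E'
from h import *
s=np.load("s.npy")
for k in(1,.7):
    for q in(0,.3,.7,1.1,1.5):
        j=solve_ik(*barpose(s,q,k)); print(k,q,None if j is None else np.round(j))
print(solve_ik(*barpose(s,s[3],1,120)))
for x in(-90,-185): print(solve_ik(S(s,[[x,0,72]])[0],att(s,90)))
goto(*barpose(s,s[3],1,120))
o=get_obs(); im=get_image("wrist"); print(o["t"],o["tcp_pos"],o["ee_rot"])
uv=wproj(o,S(s,[bar(s[3],-50),bar(s[3],50)])); print(uv)
for u in uv: cv2.circle(im,tuple(int(v) for v in u),3,(255,0,0),-1)
cv2.imwrite("pics/w1.png",im[:,:,::-1])
E
```

```text
1 0 [-32.  21.  99.  29.  89.  41.]
1 0.3 [-22.   9. 105.  20.  79.  53.]
1 0.7 [ -3.   0. 110.  -0.  70.  77.]
1 1.1 [ 17.   5. 109. -24.  71. 107.]
1 1.5 [ 33.  21. 103. -42.  81. 130.]
0.7 0 [-28.  15. 102.  22.  81.  46.]
0.7 0.3 [-19.   6. 106.  14.  76.  57.]
0.7 0.7 [ -3.   0. 110.  -0.  70.  77.]
0.7 1.1 [ 14.   4. 109. -17.  69. 101.]
0.7 1.5 [ 28.  15. 106. -32.  74. 122.]
[-36.45272426  19.05879127  89.61556375  26.54052291 100.1646746
  42.32918999]
[-1.30933911e+01  1.19271628e+01  1.12049156e+02 -2.54444375e-14
  5.60236810e+01  6.77586122e+01]
[-2.21359376e+01  1.53627132e+01  1.07758802e+02 -2.54444375e-14
  5.68784848e+01  5.87160657e+01]
3.3667 [ 539.49712957 -146.06511779  250.47941485] [-1.41087519e+02 -4.20926514e-03  9.07257355e+00]
[[315.70339404 136.18777064]
 [316.06750437 260.5824135 ]]
```

View pics/w1.png

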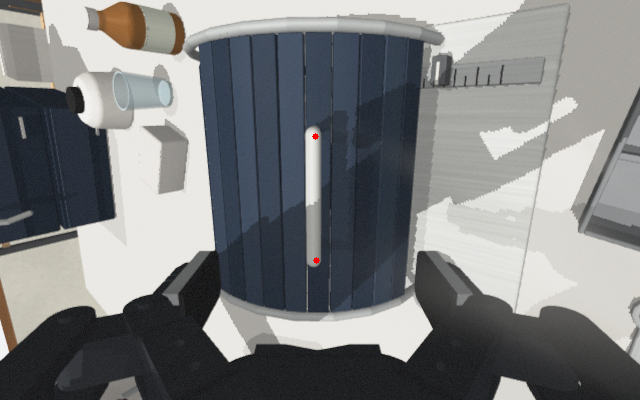

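The bar runs from (313,127) to (313,267), within 2–3 px of the prediction. Next I'll approach, cage the bar and roll the cover back.

Run:
```python
from h import *
s=np.load("s.npy"); q=s[3]
grip(45)
move_l(*barpose(s,q),speed=120)
print(get_obs()["wrist_force"].round(1))
grip(15,20); o=get_obs(); print(o["grip_width"],o["grip_force"],o["wrist_force"].round(1))
for q in np.r_[np.linspace(q,1.40,9)[1:]]:
    move_l(*barpose(s,q),speed=100); o=get_obs(); print(round(q,2),o["t"],o["wrist_force"].round(1),round(o["grip_force"],1))
for q in(1.44,1.455,1.47,1.485,1.5):
    move_l(*barpose(s,q),speed=30); o=get_obs(); f=o["wrist_force"]; print(round(q,3),f.round(1))
    if np.linalg.norm(f)>14: break
np.save("qend.npy",q)
im=get_image("side"); cv2.imwrite("pics/s2.png",cv2.resize(im[100:300,200:440,::-1],None,fx=3,fy=3))
```

```text
[0.1 0.6 1.3]
15.233045976250958 0.5260238796472549 [1. 1. 1.]
0.19 5.9 [-0.3 -0.9 -0.4] 0.0
0.36 6.3583 [0.4 0.4 0.2] 0.0
0.54 6.8167 [ 1.  -0.  -0.8] 0.0
0.71 7.275 [-0.2 -0.1 -0.3] 0.0
0.88 7.7333 [ 0.2 -0.   0.1] 0.0
1.05 8.1917 [-0.6  0.  -0.2] 0.0
1.23 8.65 [0.2 1.  0.4] 0.0
1.4 9.1083 [0.2 0.4 0.5] 0.0
1.44 [0.3 0.1 0. ]
1.455 [ 0.1 -1.1  0.4]
1.47 [ 0.8 -5.1  5.1]
1.485 [  0.6 -11.5  10.2]
```

View pics/s2.png

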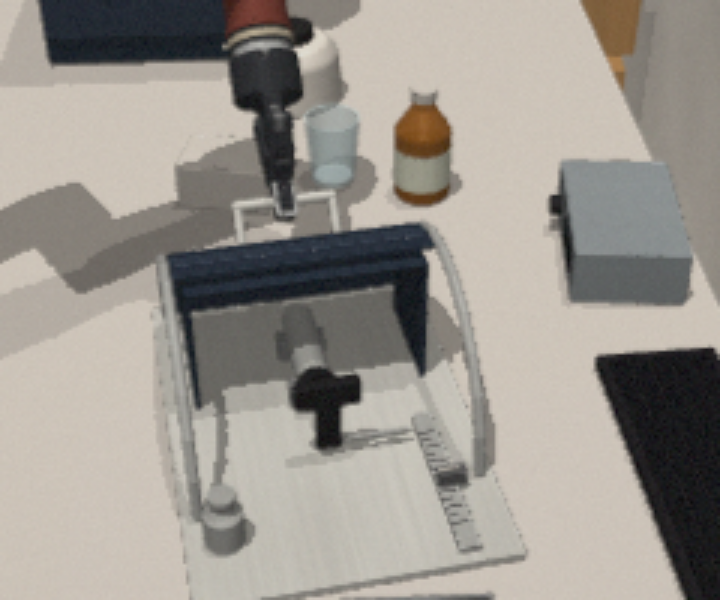

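The cover is fully back on its stop, with the grip exposed and the rider partway along the scale. I'll release the bar, go above the grip and look.

Run:
```python
from h import *
s=np.load("s.npy"); q=float(np.load("qend.npy"))
grip(45)
move_l(*barpose(s,q-.01,1,110),speed=200)
goto(S(s,[[0,0,330]])[0],att(s,90))
goto(S(s,[[-115,0,150]])[0],att(s,90))
o=get_obs(); im=get_image("wrist"); print(o["t"],o["wrist_force"].round(1))
P=S(s,[[-90,0,105],[-90,-88,27],[-97,-32,105],[-97,32,105],[-83,-32,105]]); uv=wproj(o,P); print(uv.round(1))
for n in("draw_grip","rider_mark","pointer_tip"): print(n,[(np.round(d["extent"],1).tolist(),round(d["score"],2)) for d in spot_in(n,"wrist")[:3]])
cv2.imwrite("pics/w3raw.png",im[:,:,::-1])
for u in uv: cv2.circle(im,tuple(int(v) for v in u.round()),1,(255,0,0),-1)
cv2.imwrite("pics/w3.png",im[:,:,::-1])
```

```text
13.2 [-0.1 -0.3 -0.5]
[[277.3 227.9]
 [285.7  85.8]
 [287.6 176.4]
 [289.9 275.3]
 [263.7 176.3]]
draw_grip [([253.5, 177.8, 87.7, 183.7], 0.94)]
rider_mark [([378.6, 62.8, 23.3, 39.8], 0.64)]
pointer_tip [([256.8, 179.7, 85.6, 190.6], 0.83), ([247.1, 195.1, 493.4, 389.2], 0.63)]
```

View pics/w3.png

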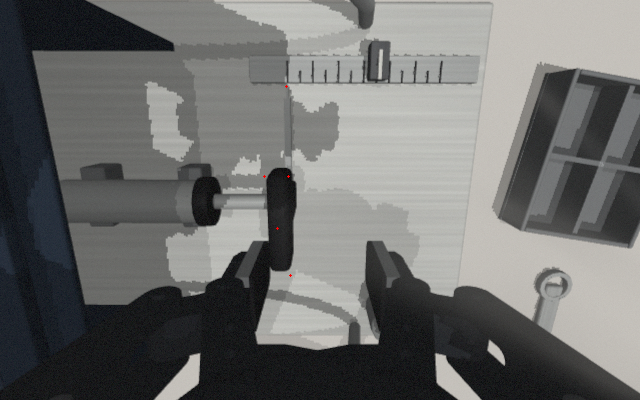

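The grip sits about 3 mm further to the front and 3 mm further to −y than predicted: column 282, rows 170–270. The pointer is at column 289 and the rider's white line at (380,66), so the rider stands near 71–73 mm. I'll grasp, pull to 66 mm and look.

Run:
```python
from h import *
s=np.load("s.npy"); ex=S([0,0,s[2]],[[1,0,0]])[0]
g=S(s,[[-93,-2,92-grasp_offset]])[0]
move_l(g+[0,0,60],att(s,90),speed=150); move_l(g,speed=100)
f0=get_obs()["wrist_force"]@ex
grip(5,40); wait(.2); o=get_obs(); print(o["grip_width"],o["grip_force"],f0,o["wrist_force"]@ex)
h=o["tcp_pos"].copy(); np.save("home.npy",h)
for d in(5,66):
    move_l(h-ex*d,speed=30); o=get_obs(); print(d,o["t"],(h-o["tcp_pos"])@ex,o["wrist_force"]@ex,o["wrist_force"].round(1))
wait(.2);o=get_obs(); im=get_image("wrist"); cv2.imwrite("pics/w4.png",cv2.resize(im[20:170,200:420,::-1],None,fx=3.6,fy=3.6,interpolation=cv2.INTER_CUBIC))
X=h-ex*66; a=S(s,[[-90-66,-90,27],[-90-76,-90,27]]); print(wproj(o,a))
print(o["t"])
```

```text
13.409158880081241 40.75788080692291 -0.48591624165473535 3.3596015339528216
5 15.375 4.919420635740294 3.572066167469309 [-1.7  3.3  2.2]
66 17.5583 64.73778217635865 8.12515778391391 [-2.4  7.8  4. ]
[[314.03402659  74.03185046]
 [332.36412843  74.0030816 ]]
17.7583
```

View pics/w4.png

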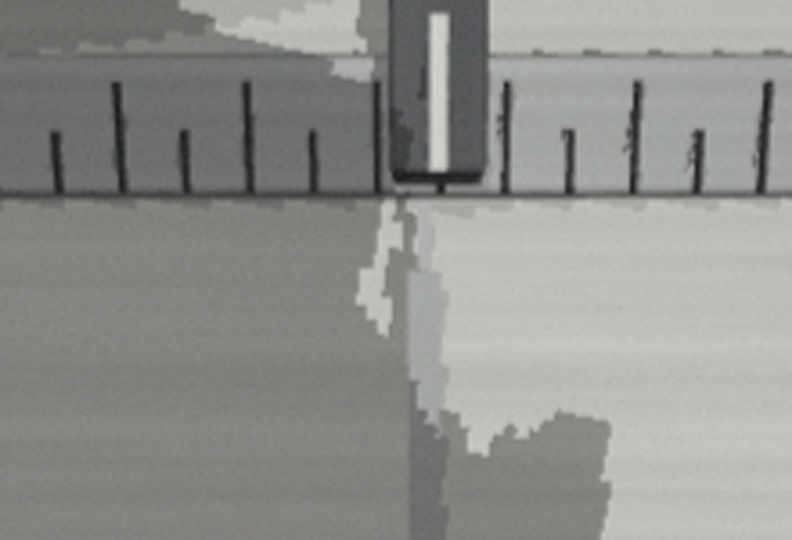

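The white line is centred at crop x≈438. The pointer strip runs about x 408–445 but is muddled by a shadow, so it is still roughly 1–2 mm short. I'll creep forward 1.5 mm and enhance the picture, since the pointer stays put in the wrist view.

Run:
```python
from h import *
s=np.load("s.npy"); ex=S([0,0,s[2]],[[1,0,0]])[0]; h=np.load("home.npy")
move_l(h-ex*67.5,speed=20); wait(.3)
o=get_obs(); print((h-o["tcp_pos"])@ex,o["wrist_force"]@ex,o["t"])
im=np.mean([get_image("wrist").astype(float) for _ in range(4)],0)
np.save("w5.npy",im); c=im[60:130,290:350].mean(2)
c=np.clip((c-60)*1.6,0,255).astype(np.uint8); c=cv2.createCLAHE(3,(3,3)).apply(c)
cv2.imwrite("pics/w5.png",cv2.resize(c,None,fx=8,fy=8,interpolation=cv2.INTER_NEAREST))
for r in range(76,128,5): print(r,im[r,300:336].mean(1).round().astype(int).tolist())
```

```text
66.26061569270153 8.982766874125819 18.3583
76 [130, 125, 116, 115, 115, 117, 134, 174, 167, 168, 156, 107, 108, 126, 167, 168, 173, 175, 174, 172, 167, 168, 167, 167, 168, 168, 166, 167, 168, 167, 167, 167, 167, 168, 167, 168]
81 [128, 128, 126, 126, 127, 127, 143, 185, 186, 173, 127, 126, 134, 160, 185, 183, 177, 176, 175, 178, 184, 184, 186, 185, 185, 184, 185, 185, 184, 184, 184, 185, 185, 184, 185, 185]
86 [131, 129, 130, 130, 129, 147, 189, 189, 178, 129, 129, 129, 129, 130, 129, 143, 178, 174, 175, 173, 168, 173, 189, 189, 188, 188, 189, 189, 189, 188, 189, 190, 189, 188, 188, 189]
91 [130, 147, 189, 189, 188, 189, 188, 189, 177, 130, 128, 129, 129, 130, 130, 139, 166, 175, 175, 173, 174, 190, 189, 188, 189, 188, 188, 189, 189, 188, 188, 188, 188, 190, 188, 188]
96 [149, 191, 190, 191, 192, 190, 190, 178, 130, 132, 130, 130, 135, 154, 167, 168, 168, 167, 166, 168, 169, 170, 178, 192, 191, 191, 192, 191, 191, 190, 190, 191, 191, 191, 190, 192]
101 [189, 189, 190, 190, 190, 190, 178, 130, 131, 132, 130, 131, 135, 153, 167, 167, 165, 167, 167, 167, 168, 167, 173, 189, 190, 189, 1
[... 273 characters left out ...]
 190, 178, 132, 131, 132, 136, 153, 164, 165, 165, 166, 165, 165, 164, 166, 167, 175, 192, 190, 191, 190, 191, 192, 191, 191, 192, 190, 192, 191]
116 [134, 133, 132, 134, 133, 134, 135, 134, 134, 134, 134, 134, 138, 153, 163, 166, 163, 165, 164, 164, 164, 165, 171, 185, 194, 194, 194, 194, 193, 194, 194, 194, 195, 195, 194, 195]
121 [127, 127, 127, 128, 127, 127, 127, 127, 127, 129, 129, 128, 133, 151, 164, 164, 164, 164, 164, 165, 163, 164, 171, 184, 186, 186, 186, 184, 185, 184, 185, 184, 186, 186, 185, 185]
126 [126, 126, 125, 125, 125, 126, 126, 125, 126, 126, 127, 126, 126, 131, 148, 148, 153, 164, 165, 165, 164, 164, 164, 164, 167, 183, 183, 183, 183, 183, 181, 183, 182, 182, 183, 184]
```

View pics/w5.png

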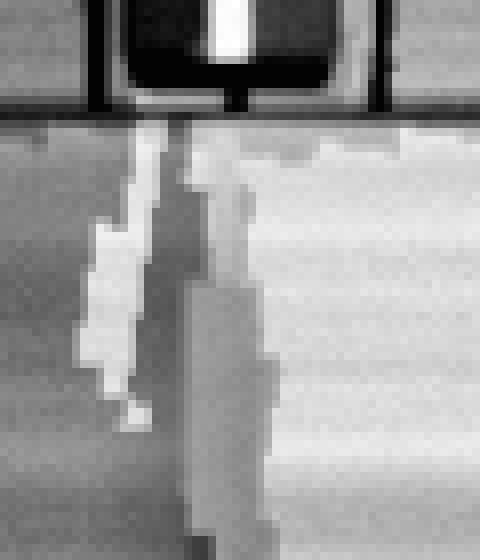

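The tapered tip is at column ≈318.0 and the white line at ≈318.5, so the pointer is about 0.3 mm short. I'll nudge it, hold for over 2 s, then return it slowly until the home stop takes the load.

Run:
```python
from h import *
s=np.load("s.npy"); ex=S([0,0,s[2]],[[1,0,0]])[0]; h=np.load("home.npy")
move_l(h-ex*67.8,speed=10); wait(2.8); o=get_obs(); print((h-o["tcp_pos"])@ex,o["t"])
im=get_image("wrist").astype(float).mean(2); print(im[72,300:336].round().astype(int).tolist(),im[68,300:336].round().astype(int).tolist(),im[84,310:326].round().astype(int).tolist())
move_l(h-ex*4,speed=28)
for d in np.arange(2,-7,-.7):
    move_l(h-ex*d,speed=10); wait(.1); o=get_obs(); f=o["wrist_force"]@ex; print(round(d,1),round((h-o["tcp_pos"])@ex,2),round(f,2))
    if f<-1.5: break
print(o["t"])
```

```text
66.44823355933454 21.6083
[88, 31, 51, 84, 98, 97, 109, 134, 121, 125, 133, 136, 132, 134, 135, 136, 131, 113, 66, 31, 80, 134, 136, 136, 135, 136, 132, 134, 135, 132, 134, 134, 139, 147, 148, 124] [103, 35, 61, 103, 114, 94, 37, 38, 29, 32, 33, 37, 37, 36, 35, 37, 49, 44, 44, 51, 49, 42, 40, 42, 43, 40, 41, 47, 37, 43, 60, 113, 151, 161, 164, 151] [130, 128, 129, 125, 127, 144, 179, 174, 177, 171, 167, 171, 186, 186, 186, 188]
2.0 1.84 4.26
1.3 1.25 2.7
0.6 0.59 3.73
-0.1 -0.13 2.92
-0.8 -0.83 3.32
-1.5 -1.53 3.65
-2.2 -2.24 3.0
-2.9 -2.65 0.16
-3.6 -2.71 -3.28
27.3333
```

The gauge is home, with the stop taking the load, and the hold was on the line. Next I'll let go and roll the cover shut.

Run:
```python
from h import *
s=np.load("s.npy")
grip(45); o=get_obs(); p=o["tcp_pos"]; print(o["wrist_force"].round(1))
move_l(p+[0,0,100],speed=150)
im=get_image("side"); cv2.imwrite("pics/s6.png",im[:,:,::-1])
goto(S(s,[[-30,0,330]])[0],att(s,90))
goto(*barpose(s,1.45,1,110)); move_l(*barpose(s,1.455),speed=120); print(get_obs()["wrist_force"].round(1))
grip(15,20); print(get_obs()["wrist_force"].round(1))
for q in np.linspace(1.455,.05,9)[1:]:
    move_l(*barpose(s,q),speed=100); o=get_obs(); print(round(q,2),o["t"],o["wrist_force"].round(1))
for q in(.02,0,-.015,-.03,-.045,-.06):
    move_l(*barpose(s,q),speed=30); o=get_obs(); f=o["wrist_force"]; print(q,f.round(1))
    if np.linalg.norm(f)>14: break
print(o["t"])
```

```text
[-0.1  0.7  0.4]
[ 0.3  0.3 -0.1]
[0.1 0.5 0.7]
1.28 32.2583 [-0.2  0.3  0.3]
1.1 32.7167 [ 0.7  0.1 -0.1]
0.93 33.175 [0.1 0.2 0.5]
0.75 33.6333 [ 0.3 -0.1  0. ]
0.58 34.0917 [0.  0.3 0.3]
0.4 34.55 [-0.5 -0.2  0.8]
0.23 35.0083 [ 0.1 -0.4 -0.2]
0.05 35.4667 [-0.3  0.8  0.3]
0.02 [1.  1.3 1.2]
0 [0.6 1.4 1. ]
-0.015 [-0.3  4.6  5.1]
-0.03 [-2.1  9.5 11. ]
36.5583
```

Run:
```python
from h import *
s=np.load("s.npy")
grip(45); move_l(*barpose(s,-.01,1,120),speed=150)
o=get_obs(); im=get_image("wrist"); print(o["t"],o["wrist_force"].round(1)); print(wproj(o,S(s,[bar(0,-50),bar(0,50)])))
goto([175,-600,231],[180,0,16])
b=get_image("side"); print(get_obs()["t"])
cv2.imwrite("pics/f.png",np.hstack([cv2.resize(im[20:320,180:580,::-1],(400,300)),cv2.resize(b[110:370,190:440,::-1],(400,300))]))
```

```text
37.9083 [-0.1 -0.2 -1.1]
[[314.16786034 135.85452006]
 [314.66252926 261.05010024]]
40.0583
```

View pics/f.png

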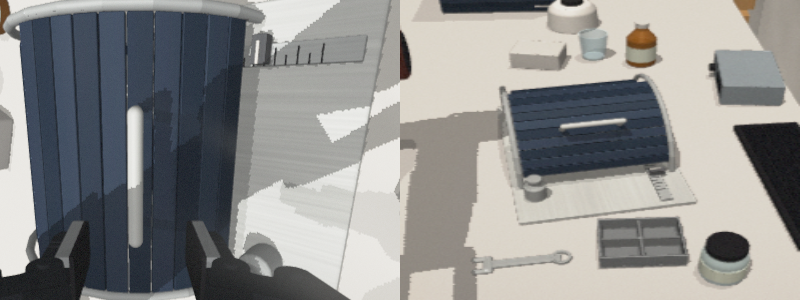

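The cover is shut (bar at crop (135,105–247), about where a shut cover puts it), the rider shows past its edge, and nothing else has moved.

```bash
python3 -c "
from station import *
print(sign_off())"
```

```text
the job is handed in; nothing more can be done
None
```

The gauge check is done and handed in at about 40 s: I rolled the cover back to its stop, held the pointer at the rider's white line for 2.8 s, eased the gauge home, and shut the cover and let go; the final pictures show nothing else moved.

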